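Clamp the string anchor for the vibrating-string experiment

TASK

Fix the aluminium string-anchor block in the bench clamp that it stands in. First slide the clamp's free jaw along the bar against the block until the jaw tilts and binds on the bar, then screw it tight by swinging the clamp's lever down all the way, and let go.

Things in the scene. Friction and masses are not known exactly. Their poses are not given: they have to be found in the camera images.
- block: String-anchor block, the work: aluminium, 50 mm wide, 60 mm long (y, along the bar), 50 mm high, small brass pin on top (top 70 mm above the underside), about 0.35 kg. Stands loose on the clamp's base plate (top 20 mm above the bench), between fixed jaw and pad, 0 to 6 mm off the fixed jaw. Origin: centre of its underside; z up. A like clamp on the bench holds no block and is not used.
- jaw_post (a point): Round upright post, 24 mm diameter, on the free jaw's carriage, which rides on the blue bar; bare from 66 to 108 mm above the bench; point on its axis, 95 mm up. y: along the bar; x: to the side the jaws reach to; z up. Grip or push it to slide the jaw: it closes along -y, 30 to 85 mm to the block, against 7 N of friction, and stays where it is left.
- jaw_tilt (a joint): Tilt of the free jaw's arm about the post's axis, rad. 0: square to the bar. Pushing the post on after the pad has met the block tilts the arm springily, 1 mm of travel per 0.017 rad: 0.02 takes a steady push of about 11 N in all, the stop at 0.10 about 15 N; up to 22 N does no harm. 0.05 or more is well bound. The post itself does not tilt. The clamp is bolted to the bench.
- pad: Round steel pad, 28 mm diameter, on the clamp screw at the end of the free jaw's arm, 60 mm from the bar's centre line, 55 mm above the bench. Origin: centre of the face that meets the block, 35 mm ahead (-y) of the post's axis when the lever is at 0; its -y axis points to the block.
- lever (a joint): Lever on the clamp screw, rad: 0 pointing 55 degrees above level, growing as its end is swung down, stop at 1.25 (17 degrees below level, fully tight). Starts between 0 and 0.3 and stays where it is left. It drives the pad forward 2 mm per rad and takes 3 to 6 N at the ball.
- lever_ball (a point): Centre of the black 20 mm ball ending the lever, a 10 mm steel rod. It swings 65 mm from the screw's axis, in the upright plane across the bar, on the side away from the bar. The screw's axis is parallel to the bar, 60 mm to +x of the post, 55 mm above the bench; the lever is 55 mm behind (+y of) the post. Ball height: about 108 mm at 0, 36 mm at the stop. Press down on the ball from above.
Not all that is in view belongs to the job. Leave any blue or orange look-alike of the block alone.

How it is judged:
By the outcome, as a careful person would: the job done as asked, in the order asked, and still so for the second after the job is handed in, with the robot touching nothing.
It also fails if it takes over 43 s, if anything falls off the work surface, if the arm or the gripper's body presses on something with over 40 N, if the wrist force passes 120 N, or if a joint passes its speed limit or range.

ROBOT

A 6-joint arm with a two-finger parallel gripper is mounted at the origin on the work surface. World frame = base frame: x ahead of the robot, y to its left, z up, the work surface at z = 0. Lengths are in m, angles in rad, forces in N, time in s.
With the tool pointing down it reaches from about 0.325 to 0.775 m from the base axis. Payload 5.5 kg.
Tool frame: the origin (TCP) lies on the centre line of the jaws, within the pads' length; the fingertips stand 22 mm ahead of it and the grasp point (between the pads) lies 3 mm ahead of it; z points along the fingers, x is the direction in which the jaws open and shut, and the axes are right-handed (so a half turn about z gives the same grasp; the last joint's range is limited). The gripper opens to 85 mm and grips with 20 to 120 N. Pads are 22 mm wide; open, the fingers measure 114 mm over their backs; the gripper's body (76 mm by 85 mm) begins 54 mm behind the grasp point. The pads swing forward as they close: fully open they stand 13 mm farther back than shut.
Start: joints at [1.283, 0.091, 1.231, -0, 1.82, -0.057], TCP at [0.137, 0.584, 0.253] pointing down, gripper open.
Joint ranges: [-2.87, 2.87], [-0.86, 2.18], [0.17, 2.46], [-1.51, 4.65], [0.06, 2.69], [-2.65, 2.65]. Speed limits (rad/s): [2.57, 2.57, 3.01, 3.14, 3.14, 3.14].

INTERFACE

Orientations are given as a unit quaternion [w, x, y, z].
In Python, from workcell import arm gives the robot as it stands.
- The arm moves only by the shell command python3 -m jog 'ROWS' [FORCE]. ROWS is JSON, a list of rows, each an object of numbers: "dx", "dy", "dz": the shift along the tool's x, y, z in cm; "yaw": the turn about the tool's z in rad; "hand": the finger opening in cm, from 0 to 8.54. In form: [{"dx": .., "dy": .., "dz": .., "yaw": .., "hand": ..}, ...]. A call has 1 to 20 rows; each row is the pose to reach, as a shift and turn from the pose commanded when the call began, along the tool's axes at that moment; what a row does not reach only later rows make up. A row lasts 1/12 s, in which the tool goes at most 41.7 mm and 7.16 degrees, less where a joint would pass 70% of its speed; a pose out of reach is approached as far as the arm can. A call with a gripper value outside its range is refused whole. The fingers move at their own pace and stop on an object; FORCE is the grip in N (left out, the last holds). Time passes only in rows, so rows that repeat a pose let the fingers close. It gives the time, the measured TCP pose, the force and the opening at its end, in the units of the state.
- arm.get_state(): the state, without advancing time (a new reading comes with each control period).
- arm.snapshot(name): name is "side" or "top"; returns the picture (400x640x3 uint8, red, green, blue); there is no depth.
- arm.camera_info(name): a dict with "camera_matrix" (3x3 intrinsics, pixels), "dist" ([k1, k2, p1, p2, k3] as OpenCV has them; the pictures are not rectified), "T" (4x4, takes a point from camera to world coordinates). Camera axes: x right, y up, looking along -z (the intrinsics and any distortion apply to the point x, -y, -z); pixel columns grow to the right and rows downward; lengths in m; the calibration is good to about 2 mm. A picture is of the moment at which its call begins. camera_info takes no time and is no camera call.
- arm.sign_off(): hands the job in, once; it reports no verdict.
The state is a dict: "time_s": time; "joint_positions": joint angles; "joint_velocities": joint speeds; "joint_torque": joint torques, N m; "tool_pos": TCP position; "eef_rot": TCP orientation; "wrist_force": force on the tool from outside, world axes, zero at the start; "ft_torque": the same for the moment, N m; "grip_width": finger opening in m.
Only numpy, scipy, OpenCV 4.12 (cv2) and the standard library are available. Lean on these libraries where they do the work, as an engineer would, in place of code of your own. Each camera call takes 0.05 s, during which the arm holds its last target. There are 200 camera calls.

## Working session

There is one attempt and no reset: what is moved stays moved. The work goes in short steps, Python scripts to look and compute and a shell command to move; the robot and the scene stay as the last step left them, time stands still between calls to the robot, and variables do not carry over. Pictures are saved under pics/ and viewed, about 8 in all and at most 12, crops included, and the job is handed in when it is done.

```bash
mkdir -p pics; python3 - <<'E'
from workcell import arm
import cv2,numpy as np
for n in("side","top"):
    im=arm.snapshot(n); cv2.imwrite(f"pics/{n}0.png",im[:,:,::-1])
    c=arm.camera_info(n); print(n,np.round(c["camera_matrix"],1).tolist(),c["dist"],np.round(c["T"],3).tolist())
s=arm.get_state(); print(s["eef_rot"],s["tool_pos"],s["time_s"])
E
```

```text
side [[370.4, 0.0, 318.6], [0.0, 370.4, 194.4], [0.0, 0.0, 1.0]] [-0.05034612  0.          0.          0.          0.        ] [[-0.938, 0.24, -0.248, 0.393], [-0.345, -0.69, 0.637, 0.523], [-0.019, 0.683, 0.73, 0.62], [0.0, 0.0, 0.0, 1.0]]
top [[474.1, 0.0, 321.5], [0.0, 474.1, 200.1], [0.0, 0.0, 1.0]] [-0.13624183  0.          0.          0.          0.        ] [[-0.017, 0.991, -0.132, 0.411], [-1.0, -0.017, 0.001, 0.035], [-0.001, 0.132, 0.991, 1.191], [0.0, 0.0, 0.0, 1.0]]
[ 5.18460562e-04  7.83803155e-01  6.21008702e-01 -7.32851530e-04] [0.13718173 0.58388942 0.25222942] 0.1
```

View pics/side0.png

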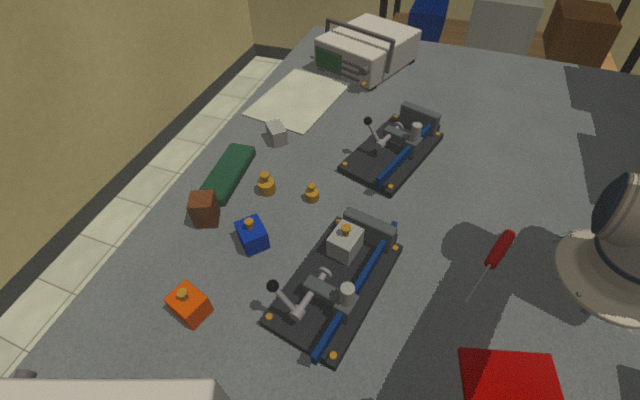

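View pics/top0.png

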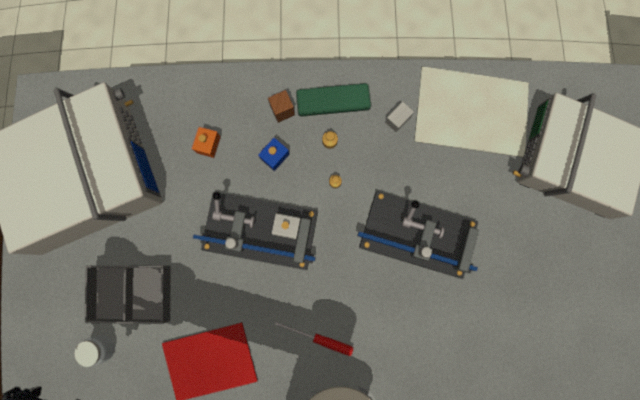

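The loaded clamp is the left one in the top view: post about (233,243), ball (217,196), block (286,225), bar from (195,237) to (315,262). In the side view the post top is at (347,290) and the ball at (272,286). Next I'll triangulate these and get the bar's direction.

```bash
cat > h.py <<'E'
from workcell import arm
import cv2,numpy as np
def ray(n,uv):
    c=arm.camera_info(n);K=np.array(c["camera_matrix"]);d=np.array(c["dist"]);T=np.array(c["T"])
    p=cv2.undistortPoints(np.array([[uv]],float),K,d)[0,0]
    return T[:3,3],T[:3,:3]@np.array([p[0],-p[1],-1])
def onz(n,uv,z):
    o,v=ray(n,uv);return o+v*(z-o[2])/v[2]
def tri(a,b):
    o1,v1=ray("side",a);o2,v2=ray("top",b)
    s=np.linalg.lstsq(np.c_[v1,-v2],o2-o1,rcond=None)[0]
    p,q=o1+v1*s[0],o2+v2*s[1];return (p+q)/2,np.linalg.norm(p-q)
def px(n,p):
    c=arm.camera_info(n);T=np.array(c["T"]);q=T[:3,:3].T@(np.array(p)-T[:3,3])
    return cv2.projectPoints(np.array([[q[0],-q[1],-q[2]]]),np.zeros(3),np.zeros(3),np.array(c["camera_matrix"]),np.array(c["dist"]))[0].ravel()
E
python3 - <<'E'
from h import *
S=cv2.imread("pics/side0.png");T=cv2.imread("pics/top0.png")
a=cv2.resize(S[200:370,250:410],None,fx=4,fy=4,interpolation=2)[:600]
b=cv2.resize(T[180:280,190:325],None,fx=3,fy=3,interpolation=2)
cv2.imwrite("pics/cs.png",cv2.resize(S[200:350,255:410],None,fx=4,fy=4,interpolation=2))
cv2.imwrite("pics/ct.png",cv2.resize(T[180:275,190:322],None,fx=6,fy=6,interpolation=2))
hsv=cv2.cvtColor(T,cv2.COLOR_BGR2HSV);m=cv2.inRange(hsv,(100,110,40),(125,255,255));m[:225]=0;m[275:]=0;m[:,:185]=0;m[:,325:]=0
ys,xs=np.nonzero(m);vx,vy,x,y=cv2.fitLine(np.c_[xs,ys].astype(np.float32),2,0,.01,.01).ravel()
e=[onz("top",(u,y+(u-x)*vy/vx),.05) for u in(xs.min(),xs.max())];print(xs.min(),xs.max(),np.round(e,4));d=e[0]-e[1];print("bar +y yaw",np.degrees(np.arctan2(d[1],d[0])))
E
```

```text
194 314 [[0.4807 0.3454 0.05  ]
 [0.4224 0.0544 0.05  ]]
bar +y yaw 78.67593911974382
```

View pics/cs.png

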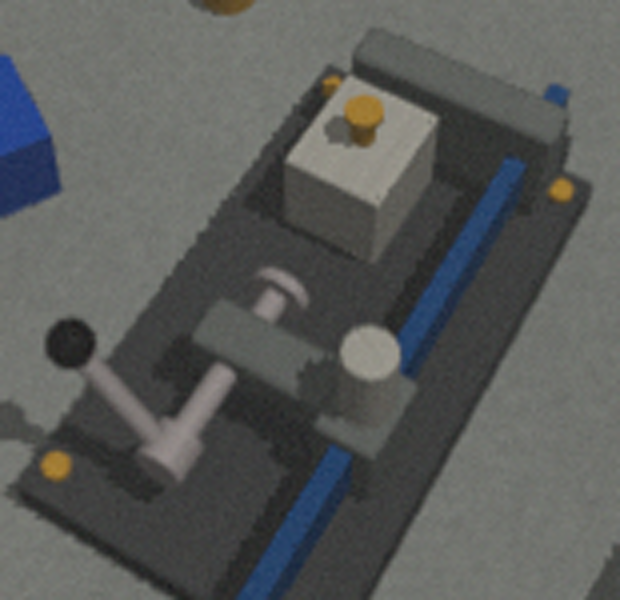

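View pics/ct.png

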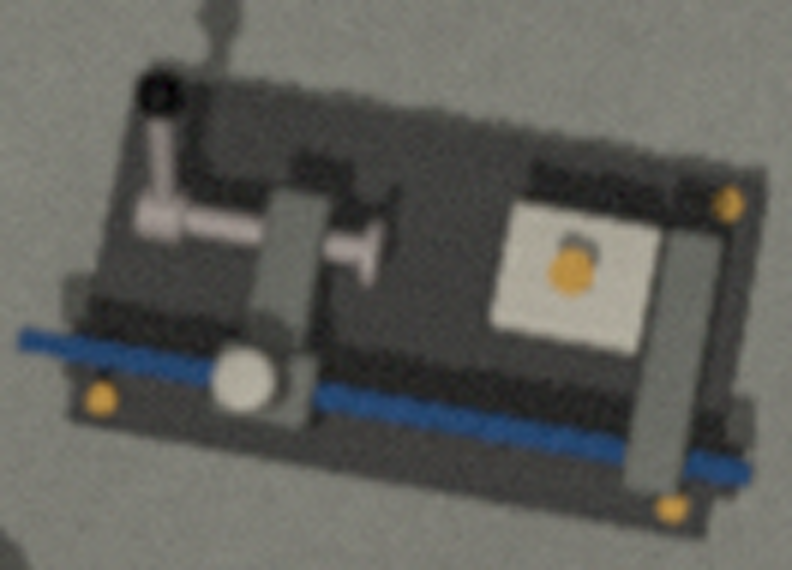

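Crop centres (full-image px): post top is at side (347.5,288.2) and top (230.5,243.3). The ball is at side (272.8,286.0) and top (216.7,195.7). The base bolts give a second estimate of the direction.

```bash
python3 - <<'E'
from h import *
C=lambda u,v:(190+(u-2.5)/6,180+(v-2.5)/6)
S=lambda u,v:(255+(u-1.5)/4,200+(v-1.5)/4)
p,e=tri(S(370,353),C(243,380));b,e2=tri(S(71,344),C(160,94));print("post top",p,e,"ball",b,e2)
print("post z=.108 top/side",onz("top",C(243,380),.108),onz("side",S(370,353),.108))
d=onz("top",C(101,398),.022)-onz("top",C(671,508),.022);print(np.degrees(np.arctan2(d[1],d[0])))
d1=onz("side",S(56,466),.022)-onz("side",S(333,87),.022);print(np.degrees(np.arctan2(d1[1],d1[0])))
a=np.radians(78.9);Y=np.array([np.cos(a),np.sin(a)]);X=np.array([Y[1],-Y[0]])
q=(b-p)[:2];print("ball rel post x,y",q@X,q@Y)
c=np.mean([onz("top",C(*k),.07)[:2] for k in((513,200),(661,226),(634,356),(490,325))],0);r=c-p[:2];print("block rel",r@X,r@Y,"pad gap",-(r@Y)-30-35)
t=np.array(arm.get_state()["tool_pos"]);r=arm.get_state()["eef_rot"]
from scipy.spatial.transform import Rotation as R
M=R.from_quat(np.roll(r,-1)).as_matrix();print(M.round(3));g=np.r_[p[:2],.095];print("shift cm",(M.T@(g-t))*100,"yaw",np.radians(78.7)-np.arctan2(M[1,0],M[0,0]))
E
```

```text
post top [0.45922776 0.24534318 0.10672728] 0.0022197232108147756 ball [0.57073836 0.27911949 0.10344781] 0.0023684114738178295
post z=.108 top/side [0.46027388 0.24523351 0.108     ] [0.45795575 0.24594777 0.108     ]
78.47515252919192
78.85402322460912
ball rel post x,y 0.10292185396459724 0.054612679840553305
block rel 0.06495937419546087 -0.11409758833927985 pad gap -64.88590241166072
[[ 0.229  0.973 -0.001]
 [ 0.973 -0.229 -0.002]
 [-0.002 -0.    -1.   ]]
shift cm [-25.56412501  39.09505851  15.76498657] yaw 0.03351543489078024
```

```bash
python3 -m jog '[{"dx":-4,"dy":6,"yaw":-0.033,"hand":8.5},{"dx":-7,"dy":10.5,"yaw":-0.033},{"dx":-10,"dy":15,"yaw":-0.033},{"dx":-12,"dy":18.5,"yaw":-0.033},{"dx":-14.5,"dy":22,"yaw":-0.033},{"dx":-17,"dy":25.5,"yaw":-0.033},{"dx":-19,"dy":29,"yaw":-0.033},{"dx":-21,"dy":32.5,"yaw":-0.033},{"dx":-23.5,"dy":36,"yaw":-0.033},{"dx":-25.6,"dy":39.1,"yaw":-0.033},{"dx":-25.6,"dy":39.1,"dz":3,"yaw":-0.033},{"dx":-25.6,"dy":39.1,"dz":6,"yaw":-0.033},{"dx":-25.6,"dy":39.1,"dz":9,"yaw":-0.033},{"dx":-25.6,"dy":39.1,"dz":9,"yaw":-0.033},{"dx":-25.6,"dy":39.1,"dz":9,"yaw":-0.033}]' 60
python3 - <<'E'
from h import *
cv2.imwrite("pics/s1.png",cv2.resize(arm.snapshot("side")[130:330,230:490],None,fx=3,fy=3,interpolation=2)[:,:,::-1])
E
```

```text
invalid input at $[0]: expected keys dx, dy, dz, yaw, hand
```

View pics/s1.png

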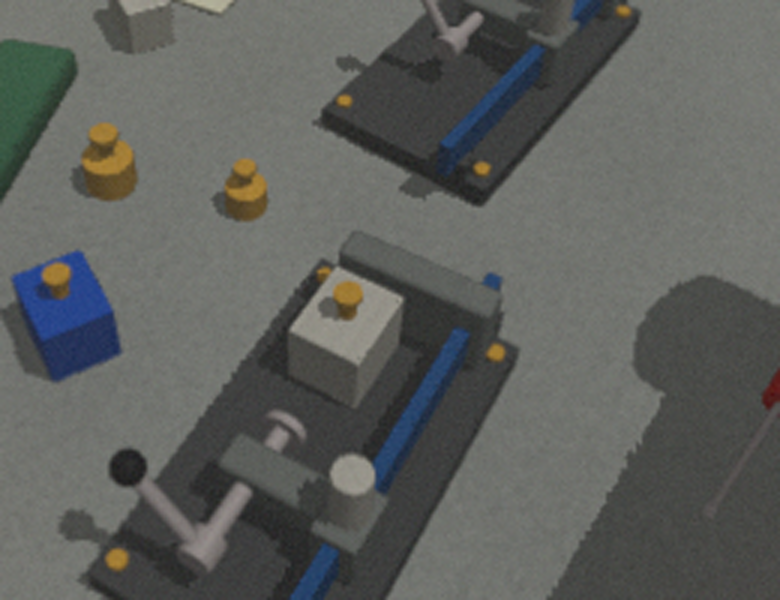

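The call was refused because every row needs all the keys. The picture shows the scene unchanged.

```bash
python3 -m jog '[{"dx":-7,"dy":10.5,"dz":0,"yaw":-0.033,"hand":8.5},{"dx":-14.5,"dy":22,"dz":0,"yaw":-0.033,"hand":8.5},{"dx":-20,"dy":30.5,"dz":0,"yaw":-0.033,"hand":8.5},{"dx":-25.6,"dy":39.1,"dz":0,"yaw":-0.033,"hand":8.5},{"dx":-25.6,"dy":39.1,"dz":0,"yaw":-0.033,"hand":8.5},{"dx":-25.6,"dy":39.1,"dz":0,"yaw":-0.033,"hand":8.5},{"dx":-25.6,"dy":39.1,"dz":0,"yaw":-0.033,"hand":8.5},{"dx":-25.6,"dy":39.1,"dz":0,"yaw":-0.033,"hand":8.5},{"dx":-25.6,"dy":39.1,"dz":0,"yaw":-0.033,"hand":8.5},{"dx":-25.6,"dy":39.1,"dz":0,"yaw":-0.033,"hand":8.5},{"dx":-25.6,"dy":39.1,"dz":0,"yaw":-0.033,"hand":8.5},{"dx":-25.6,"dy":39.1,"dz":0,"yaw":-0.033,"hand":8.5},{"dx":-25.6,"dy":39.1,"dz":0,"yaw":-0.033,"hand":8.5},{"dx":-25.6,"dy":39.1,"dz":0,"yaw":-0.033,"hand":8.5},{"dx":-25.6,"dy":39.1,"dz":0,"yaw":-0.033,"hand":8.5},{"dx":-25.6,"dy":39.1,"dz":9,"yaw":-0.033,"hand":8.5},{"dx":-25.6,"dy":39.1,"dz":9,"yaw":-0.033,"hand":8.5},{"dx":-25.6,"dy":39.1,"dz":9,"yaw":-0.033,"hand":8.5},{"dx":-25.6,"dy":39.1,"dz":9,"yaw":-0.033,"hand":8.5}]' 60
python3 - <<'E'
from h import *
cv2.imwrite("pics/s2.png",cv2.resize(arm.snapshot("side")[180:380,230:490],None,fx=3,fy=3,interpolation=2)[:,:,::-1])
E
```

```text
time_s: 1.73
tool_pos: [0.4566, 0.2459, 0.1597]
eef_rot: [-0.001, 0.773, 0.635, -0.004]
wrist_force: [0.4, -0.1, 0.3]
grip_width: 0.0851
```

View pics/s2.png

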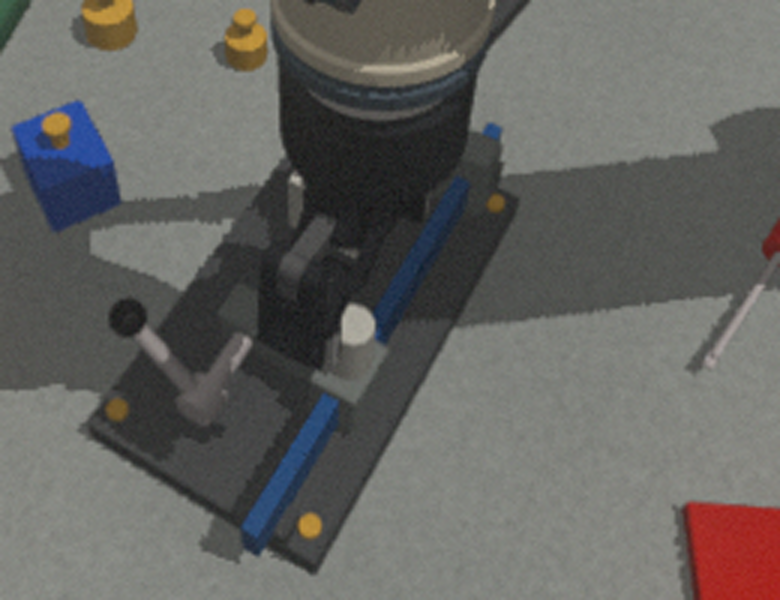

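The gripper is over the post (crop (358,325)) and nothing is touching. I'll descend and grip.

```bash
python3 -m jog '[{"dx":0,"dy":0.2,"dz":0,"yaw":0,"hand":8.5},{"dx":0,"dy":0.2,"dz":2,"yaw":0,"hand":8.5},{"dx":0,"dy":0.2,"dz":4,"yaw":0,"hand":8.5},{"dx":0,"dy":0.2,"dz":5.5,"yaw":0,"hand":8.5},{"dx":0,"dy":0.2,"dz":6.4,"yaw":0,"hand":8.5},{"dx":0,"dy":0.2,"dz":6.4,"yaw":0,"hand":8.5},{"dx":0,"dy":0.2,"dz":6.4,"yaw":0,"hand":8.5}]' 60
python3 -m jog '[{"dx":0,"dy":0,"dz":0,"yaw":0,"hand":5},{"dx":0,"dy":0,"dz":0,"yaw":0,"hand":3.5},{"dx":0,"dy":0,"dz":0,"yaw":0,"hand":2.0},{"dx":0,"dy":0,"dz":0,"yaw":0,"hand":2.0},{"dx":0,"dy":0,"dz":0,"yaw":0,"hand":2.0},{"dx":0,"dy":0,"dz":0,"yaw":0,"hand":2.0},{"dx":0,"dy":0,"dz":0,"yaw":0,"hand":2.0},{"dx":0,"dy":0,"dz":0,"yaw":0,"hand":2.0},{"dx":0,"dy":0,"dz":0,"yaw":0,"hand":2.0},{"dx":0,"dy":0,"dz":0,"yaw":0,"hand":2.0}]' 60
```

```text
time_s: 2.37
tool_pos: [0.4621, 0.2455, 0.1013]
eef_rot: [0.0, 0.773, 0.634, 0.001]
wrist_force: [0.0, -0.4, 0.4]
grip_width: 0.0849
time_s: 3.2
tool_pos: [0.4615, 0.2453, 0.1]
eef_rot: [0.0, 0.773, 0.634, 0.001]
wrist_force: [-0.6, 0.4, 5.4]
grip_width: 0.0223
```

```bash
python3 -m jog '[{"dx":-0.3,"dy":0,"dz":0,"yaw":0,"hand":2.0},{"dx":-0.7,"dy":0,"dz":0,"yaw":0,"hand":2.0},{"dx":-1.1,"dy":0,"dz":0,"yaw":0,"hand":2.0},{"dx":-1.5,"dy":0,"dz":0,"yaw":0,"hand":2.0},{"dx":-1.9,"dy":0,"dz":0,"yaw":0,"hand":2.0},{"dx":-2.3,"dy":0,"dz":0,"yaw":0,"hand":2.0},{"dx":-2.7,"dy":0,"dz":0,"yaw":0,"hand":2.0},{"dx":-3.0,"dy":0,"dz":0,"yaw":0,"hand":2.0},{"dx":-3.0,"dy":0,"dz":0,"yaw":0,"hand":2.0},{"dx":-3.0,"dy":0,"dz":0,"yaw":0,"hand":2.0}]'
python3 - <<'E'
from h import *
cv2.imwrite("pics/s3.png",cv2.resize(arm.snapshot("side")[180:380,230:490],None,fx=3,fy=3,interpolation=2)[:,:,::-1])
E
```

```text
time_s: 4.03
tool_pos: [0.4558, 0.2165, 0.1]
eef_rot: [-0.0, 0.773, 0.634, 0.001]
wrist_force: [1.0, 5.4, 3.9]
grip_width: 0.0225
```

View pics/s3.png

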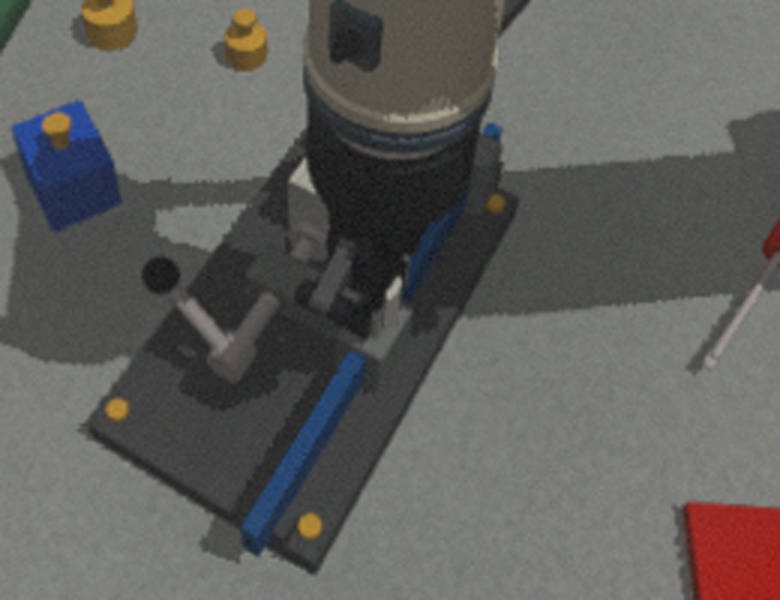

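Sliding works: the jaw moved 30 mm with about 5.5 N along the bar. The lever and jaw follow, and the pad nears the block. I'll continue in small steps, watching the force.

```bash
python3 -m jog '[{"dx":-0.3,"dy":0,"dz":0,"yaw":0,"hand":2.0},{"dx":-0.6,"dy":0,"dz":0,"yaw":0,"hand":2.0},{"dx":-0.9,"dy":0,"dz":0,"yaw":0,"hand":2.0},{"dx":-1.2,"dy":0,"dz":0,"yaw":0,"hand":2.0},{"dx":-1.5,"dy":0,"dz":0,"yaw":0,"hand":2.0},{"dx":-1.5,"dy":0,"dz":0,"yaw":0,"hand":2.0}]'
for i in 1 2 ; do :; done
python3 -m jog '[{"dx":-0.15,"dy":0,"dz":0,"yaw":0,"hand":2.0},{"dx":-0.3,"dy":0,"dz":0,"yaw":0,"hand":2.0},{"dx":-0.3,"dy":0,"dz":0,"yaw":0,"hand":2.0}]'
python3 -m jog '[{"dx":-0.1,"dy":0,"dz":0,"yaw":0,"hand":2.0},{"dx":-0.2,"dy":0,"dz":0,"yaw":0,"hand":2.0},{"dx":-0.2,"dy":0,"dz":0,"yaw":0,"hand":2.0}]'
python3 -m jog '[{"dx":-0.1,"dy":0,"dz":0,"yaw":0,"hand":2.0},{"dx":-0.2,"dy":0,"dz":0,"yaw":0,"hand":2.0},{"dx":-0.2,"dy":0,"dz":0,"yaw":0,"hand":2.0}]'
```

```text
time_s: 4.58
tool_pos: [0.4528, 0.2017, 0.1]
eef_rot: [-0.0, 0.773, 0.634, 0.001]
wrist_force: [0.2, 5.6, 4.5]
grip_width: 0.0223
time_s: 4.83
tool_pos: [0.4523, 0.199, 0.1]
eef_rot: [-0.0, 0.773, 0.634, 0.001]
wrist_force: [0.9, 5.0, 5.1]
grip_width: 0.0225
time_s: 5.08
tool_pos: [0.4519, 0.1972, 0.1]
eef_rot: [-0.001, 0.773, 0.634, 0.002]
wrist_force: [0.6, 6.9, 4.1]
grip_width: 0.0223
time_s: 5.33
tool_pos: [0.4516, 0.1956, 0.1]
eef_rot: [-0.001, 0.773, 0.634, 0.002]
wrist_force: [1.3, 7.4, 4.2]
grip_width: 0.0225
```

```bash
python3 -m jog '[{"dx":-0.1,"dy":0,"dz":0,"yaw":0,"hand":2.0},{"dx":-0.2,"dy":0,"dz":0,"yaw":0,"hand":2.0},{"dx":-0.2,"dy":0,"dz":0,"yaw":0,"hand":2.0}]' | grep -E 'pos|force'
python3 -m jog '[{"dx":-0.1,"dy":0,"dz":0,"yaw":0,"hand":2.0},{"dx":-0.15,"dy":0,"dz":0,"yaw":0,"hand":2.0},{"dx":-0.15,"dy":0,"dz":0,"yaw":0,"hand":2.0}]'| grep -E 'pos|force'
python3 -m jog '[{"dx":-0.1,"dy":0,"dz":0,"yaw":0,"hand":2.0},{"dx":-0.15,"dy":0,"dz":0,"yaw":0,"hand":2.0},{"dx":-0.15,"dy":0,"dz":0,"yaw":0,"hand":2.0}]'| grep -E 'pos|force'
```

```text
tool_pos: [0.4513, 0.1942, 0.1]
wrist_force: [2.9, 10.5, 1.9]
tool_pos: [0.4511, 0.1931, 0.1]
wrist_force: [3.2, 11.7, 1.8]
tool_pos: [0.4508, 0.192, 0.1]
wrist_force: [3.8, 13.0, 2.4]
```

```bash
python3 -m jog '[{"dx":-0.08,"dy":0,"dz":0,"yaw":0,"hand":2.0},{"dx":-0.15,"dy":0,"dz":0,"yaw":0,"hand":2.0},{"dx":-0.15,"dy":0,"dz":0,"yaw":0,"hand":2.0},{"dx":-0.15,"dy":0,"dz":0,"yaw":0,"hand":2.0}]'| grep -E 'pos|force'
python3 -m jog '[{"dx":-0.05,"dy":0,"dz":0,"yaw":0,"hand":2.0},{"dx":-0.1,"dy":0,"dz":0,"yaw":0,"hand":2.0},{"dx":-0.1,"dy":0,"dz":0,"yaw":0,"hand":2.0}]'| grep -E 'pos|force'
```

```text
tool_pos: [0.4506, 0.1909, 0.1]
wrist_force: [4.1, 15.1, 1.4]
tool_pos: [0.4504, 0.1901, 0.1]
wrist_force: [4.9, 16.7, 1.6]
```

The force along the bar is 17.3 N, past the ~15 N stop value, so the arm should be well bound. I'll release, rise and look.

```bash
python3 -m jog '[{"dx":0,"dy":0,"dz":0,"yaw":0,"hand":5},{"dx":0,"dy":0,"dz":0,"yaw":0,"hand":5},{"dx":0,"dy":0,"dz":0,"yaw":0,"hand":5},{"dx":0,"dy":0,"dz":0,"yaw":0,"hand":5},{"dx":0,"dy":0,"dz":-2,"yaw":0,"hand":5},{"dx":0,"dy":0,"dz":-5,"yaw":0,"hand":5},{"dx":0,"dy":0,"dz":-8,"yaw":0,"hand":5},{"dx":3,"dy":0,"dz":-11,"yaw":0,"hand":5},{"dx":7,"dy":0,"dz":-11,"yaw":0,"hand":2},{"dx":11,"dy":0,"dz":-11,"yaw":0,"hand":0},{"dx":15,"dy":0,"dz":-11,"yaw":0,"hand":0},{"dx":18,"dy":0,"dz":-11,"yaw":0,"hand":0},{"dx":18,"dy":0,"dz":-11,"yaw":0,"hand":0},{"dx":18,"dy":0,"dz":-11,"yaw":0,"hand":0},{"dx":18,"dy":0,"dz":-11,"yaw":0,"hand":0}]'
python3 - <<'E'
from h import *
S=arm.snapshot("side")[:,:,::-1];T=arm.snapshot("top")[:,:,::-1];cv2.imwrite("pics/s4f.png",S);cv2.imwrite("pics/t4f.png",T)
a=cv2.resize(S[200:350,255:410],None,fx=3,fy=3,interpolation=2);b=cv2.resize(T[180:275,240:325],None,fx=4,fy=4,interpolation=2)
b=cv2.copyMakeBorder(b,0,450-b.shape[0],0,0,0);cv2.imwrite("pics/c4.png",np.hstack([a,b[:,:335]]));print(a.shape,b.shape)
E
```

```text
time_s: 7.92
tool_pos: [0.4849, 0.3626, 0.2087]
eef_rot: [0.0, 0.774, 0.634, -0.001]
wrist_force: [-0.6, -0.3, -0.3]
grip_width: -0.0001
(450, 465, 3) (450, 340, 3)
```

View pics/c4.png

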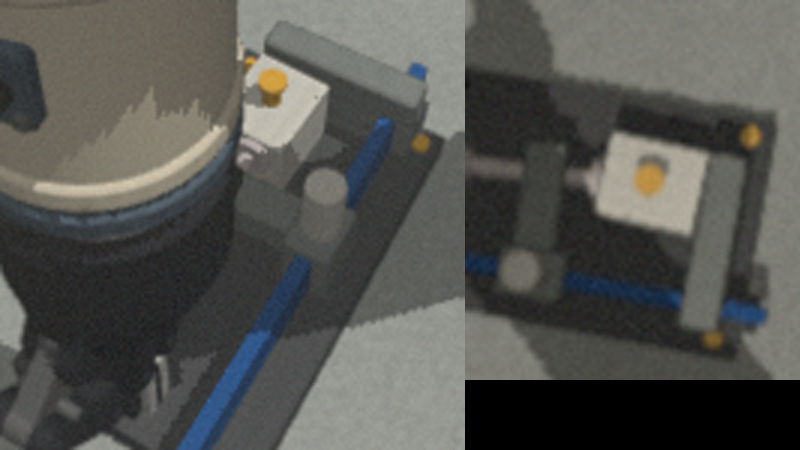

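The block is against the fixed jaw, the pad is on the block, and the arm is visibly tilted: the screw at 6° slope against the bar's 10° in the top crop, so about 0.08 rad. Now I'll find the ball in the top view.

```bash
python3 - <<'E'
from h import *
T=cv2.imread("pics/t4f.png");e=px("top",(.5567,.234,.103));print("pred px",e)
x0,y0=200,160;c=cv2.resize(T[y0:y0+110,x0:x0+130],None,fx=5,fy=5,interpolation=2)
cv2.circle(c,tuple(int(v) for v in ((e-[x0,y0])*5+2)),30,(0,0,255),1)
cv2.imwrite("pics/t4c.png",np.clip(c*1.8,0,255).astype(np.uint8))
E
```

```text
pred px [235.5311008  201.39973863]
```

View pics/t4c.png

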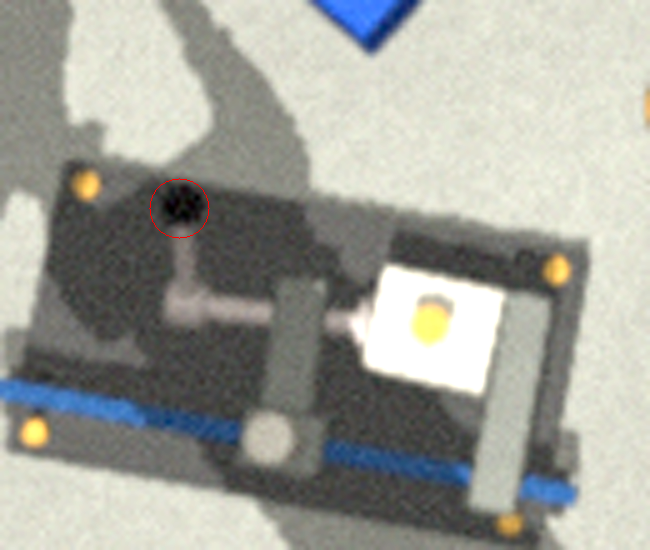

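The ball is at crop (182,205), right on my prediction circle, which confirms the tilt of about 0.09. So the ball is near (0.557, 0.234, 0.103). I'll move above it.

```bash
python3 -m jog '[{"dx":-3,"dy":2.6,"dz":0,"yaw":0,"hand":0},{"dx":-6,"dy":5.2,"dz":0,"yaw":0,"hand":0},{"dx":-9,"dy":7.8,"dz":0,"yaw":0,"hand":0},{"dx":-11.2,"dy":9.6,"dz":1,"yaw":0,"hand":0},{"dx":-11.2,"dy":9.6,"dz":4,"yaw":0,"hand":0},{"dx":-11.2,"dy":9.6,"dz":5.5,"yaw":0,"hand":0},{"dx":-11.2,"dy":9.6,"dz":5.5,"yaw":0,"hand":0},{"dx":-11.2,"dy":9.6,"dz":5.5,"yaw":0,"hand":0},{"dx":-11.2,"dy":9.6,"dz":5.5,"yaw":0,"hand":0}]'
```

```text
time_s: 8.77
tool_pos: [0.5574, 0.2343, 0.1562]
eef_rot: [0.0, 0.774, 0.634, 0.001]
wrist_force: [-0.3, -0.2, 0.9]
grip_width: -0.0004
```

```bash
python3 -m jog '[{"dx":0,"dy":0,"dz":0.8,"yaw":0,"hand":0},{"dx":0,"dy":0,"dz":1.6,"yaw":0,"hand":0},{"dx":0,"dy":0.1,"dz":2.0,"yaw":0,"hand":0},{"dx":0,"dy":0.4,"dz":2.4,"yaw":0,"hand":0},{"dx":0,"dy":0.6,"dz":2.7,"yaw":0,"hand":0},{"dx":0,"dy":0.6,"dz":2.7,"yaw":0,"hand":0}]'
python3 - <<'E'
from h import *
S=arm.snapshot("side")[:,:,::-1]
cv2.imwrite("pics/s5.png",np.clip(cv2.resize(S[150:350,200:460],None,fx=3,fy=3,interpolation=2)*1.6,0,255).astype(np.uint8))
E
```

```text
time_s: 9.27
tool_pos: [0.5651, 0.2341, 0.1293]
eef_rot: [0.001, 0.773, 0.634, 0.003]
wrist_force: [2.7, 1.4, 4.4]
grip_width: -0.0003
```

View pics/s5.png

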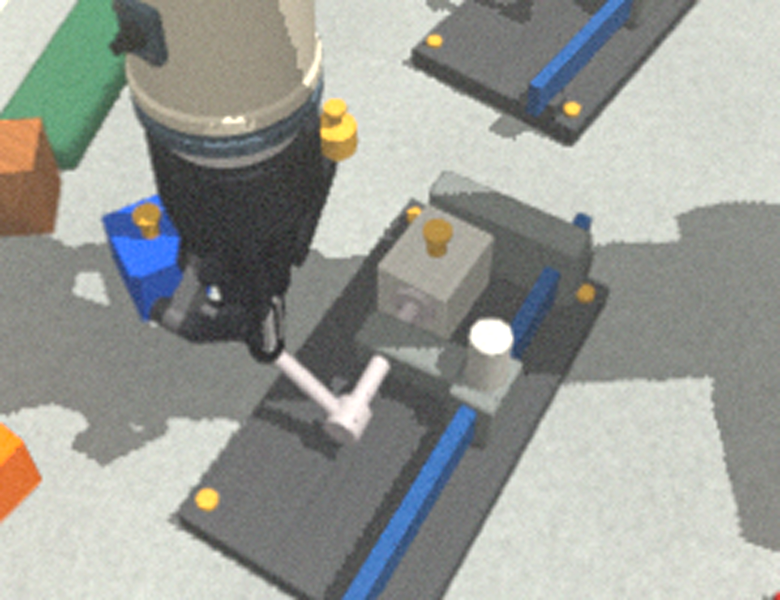

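The fingertips sit on the ball (crop (265,350)) with about 4 N upward, and the lever is starting to swing. I'll follow the arc down.

```bash
python3 -m jog '[{"dx":0,"dy":0.4,"dz":0.5,"yaw":0,"hand":0},{"dx":0,"dy":0.7,"dz":1.0,"yaw":0,"hand":0},{"dx":0.1,"dy":1.0,"dz":1.5,"yaw":0,"hand":0},{"dx":0.1,"dy":1.2,"dz":2.0,"yaw":0,"hand":0},{"dx":0.1,"dy":1.35,"dz":2.5,"yaw":0,"hand":0},{"dx":0.1,"dy":1.45,"dz":3.0,"yaw":0,"hand":0},{"dx":0.1,"dy":1.5,"dz":3.5,"yaw":0,"hand":0},{"dx":0.1,"dy":1.55,"dz":4.0,"yaw":0,"hand":0},{"dx":0.1,"dy":1.55,"dz":4.0,"yaw":0,"hand":0}]'
python3 -m jog '[{"dx":0,"dy":0,"dz":0.4,"yaw":0,"hand":0},{"dx":0,"dy":-0.1,"dz":0.8,"yaw":0,"hand":0},{"dx":0,"dy":-0.15,"dz":1.2,"yaw":0,"hand":0},{"dx":0,"dy":-0.2,"dz":1.6,"yaw":0,"hand":0},{"dx":0,"dy":-0.2,"dz":1.6,"yaw":0,"hand":0}]'
```

```text
time_s: 10.07
tool_pos: [0.5781, 0.2312, 0.086]
eef_rot: [-0.0, 0.773, 0.634, -0.001]
wrist_force: [1.9, 0.6, 3.4]
grip_width: 0.0001
time_s: 10.48
tool_pos: [0.5756, 0.2315, 0.0698]
eef_rot: [-0.0, 0.773, 0.634, -0.001]
wrist_force: [1.6, -0.3, 1.5]
grip_width: -0.0
```

```bash
python3 -m jog '[{"dx":0,"dy":0,"dz":0.15,"yaw":0,"hand":0},{"dx":0,"dy":0,"dz":0.2,"yaw":0,"hand":0},{"dx":0,"dy":0,"dz":0.2,"yaw":0,"hand":0}]' | grep -E 'pos|force'
python3 -m jog '[{"dx":0,"dy":0,"dz":0.1,"yaw":0,"hand":0},{"dx":0,"dy":0,"dz":0.2,"yaw":0,"hand":0},{"dx":0,"dy":0,"dz":0.2,"yaw":0,"hand":0}]' | grep -E 'pos|force'
```

```text
tool_pos: [0.5759, 0.2314, 0.0688]
wrist_force: [-0.3, -1.4, 1.4]
tool_pos: [0.5761, 0.2314, 0.0677]
wrist_force: [-2.6, -2.8, 5.0]
```

```bash
python3 -m jog '[{"dx":0,"dy":0,"dz":0.1,"yaw":0,"hand":0},{"dx":0,"dy":0,"dz":0.2,"yaw":0,"hand":0},{"dx":0,"dy":0,"dz":0.2,"yaw":0,"hand":0},{"dx":0,"dy":0,"dz":0.2,"yaw":0,"hand":0}]' | grep -E 'pos|force'
python3 -m jog '[{"dx":0,"dy":0,"dz":0.1,"yaw":0,"hand":0},{"dx":0,"dy":0,"dz":0.2,"yaw":0,"hand":0},{"dx":0,"dy":0,"dz":0.2,"yaw":0,"hand":0},{"dx":0,"dy":0,"dz":0.2,"yaw":0,"hand":0}]' | grep -E 'pos|force'
```

```text
tool_pos: [0.5764, 0.2314, 0.0671]
wrist_force: [-5.8, -3.3, 11.5]
tool_pos: [0.5766, 0.2314, 0.0666]
wrist_force: [-6.6, -5.2, 16.1]
```

16 N at the ball with the position stalled, so it is on the stop. I'll lift clear and look.

```bash
python3 -m jog '[{"dx":0,"dy":0,"dz":-1,"yaw":0,"hand":0},{"dx":0,"dy":0,"dz":-4,"yaw":0,"hand":0},{"dx":0,"dy":0,"dz":-8,"yaw":0,"hand":0},{"dx":0,"dy":0,"dz":-12,"yaw":0,"hand":0},{"dx":4,"dy":0,"dz":-15,"yaw":0,"hand":0},{"dx":8,"dy":0,"dz":-15,"yaw":0,"hand":0},{"dx":12,"dy":0,"dz":-15,"yaw":0,"hand":0},{"dx":16,"dy":0,"dz":-15,"yaw":0,"hand":0},{"dx":20,"dy":0,"dz":-15,"yaw":0,"hand":0},{"dx":24,"dy":0,"dz":-15,"yaw":0,"hand":0},{"dx":24,"dy":0,"dz":-15,"yaw":0,"hand":0},{"dx":24,"dy":0,"dz":-15,"yaw":0,"hand":0},{"dx":24,"dy":0,"dz":-15,"yaw":0,"hand":0}]'
python3 - <<'E'
from h import *
S=arm.snapshot("side")[:,:,::-1];T=arm.snapshot("top")[:,:,::-1];cv2.imwrite("pics/s6f.png",S);cv2.imwrite("pics/t6f.png",T)
a=cv2.resize(S[200:350,255:400],None,fx=3,fy=3,interpolation=2);b=cv2.resize(T[175:275,205:320],None,fx=3,fy=3,interpolation=2)
b=cv2.copyMakeBorder(b,0,450-b.shape[0],0,0,0);cv2.imwrite("pics/c6.png",np.clip(np.hstack([a,b])*1.6,0,255).astype(np.uint8))
E
```

```text
time_s: 12.73
tool_pos: [0.6234, 0.4669, 0.2116]
eef_rot: [0.0, 0.773, 0.634, -0.001]
wrist_force: [-0.5, -0.5, 0.6]
grip_width: -0.0
```

View pics/c6.png

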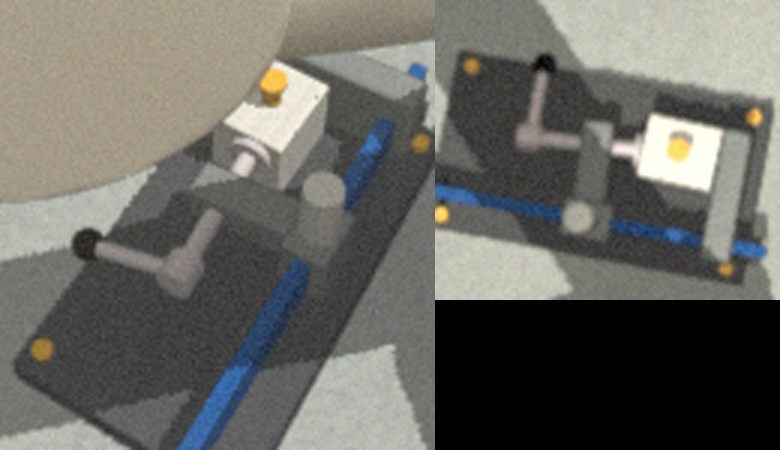

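```bash
python3 - <<'E'
from h import *
S=lambda u,v:(255+(u-1)/3,200+(v-1)/3);C=lambda u,v:(205+(u-436)/3,175+(v-1)/3)
b,e=tri(S(88,243),C(543,64));p,e2=tri(S(324,188),C(578,217));print("ball",b,e,"post",p,e2)
a=np.radians(78.7);Y=np.array([np.cos(a),np.sin(a)]);X=np.array([Y[1],-Y[0]]);q=(b-p)[:2];print("rel",q@X,q@Y)
for t in(0,.05,.1):print(t,[122*np.cos(t)-53*np.sin(t),122*np.sin(t)+53*np.cos(t)])
k=np.array(onz("top",C(529,135),.055)-onz("top",C(636,149),.055));print("screw-bar deg",np.degrees(np.arctan2(k[1],k[0]))-78.7)
E
```

```text
ball [0.5773932  0.23272168 0.03897634] 0.0022091535811922217 post [0.44910428 0.19378119 0.10807169] 0.002382885049402261
rel 0.11817176063285578 0.0633233333998853
0 [np.float64(122.0), np.float64(53.0)]
0.05 [np.float64(119.19863579683994), np.float64(59.03122245195597)]
0.1 [np.float64(116.09933708163726), np.float64(64.91489759064841)]
screw-bar deg 3.002497377397347
```

```bash
python3 -c "
from workcell import arm
print(arm.get_state()['time_s'],arm.sign_off())"
```

```text
the job is handed in; nothing more can be done
12.8333 None
```

The block is clamped: I slid the free jaw against it until it bound, swung the lever down to its stop, and let go. I handed the job in at 12.8 s with the arm clear of the clamp.

- **Jaw:** I gripped the post and slid it about 56 mm, until the push reached 17 N (the tilt stop takes about 15 N). The block moved up against the fixed jaw. After I let go, the ball lay where a tilt of about 0.09 rad predicts.
- **Lever:** I pressed the ball down along its arc until the tool stalled at 16 N, well above the 3–6 N that turning takes. The tool height puts the ball at about 35 mm, against 36 mm at the stop.
- **Last pictures:** The ball stayed down, the pad was on the block, the block touched the fixed jaw, and nothing else appeared disturbed.

Some checks did not agree closely:

- **Ball height:** the two views put it at 39 mm instead of 36 mm. I took that as camera error (2 mm) because of the stall and the tool height, and did not press again.
- **Final tilt:** I got about 0.05 rad from the screw's slope in the picture, but 0.09 rad from the ball's position relative to the post. Both are at or above the 0.05 needed, but the lower one has no margin.
- **Rejected command:** the first move command was refused for its format before anything moved.

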